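# Nudge the resonator discs into their recesses

## Robot

A 6-joint arm with a two-finger parallel gripper is mounted at the origin on a cart in front of the work surface, level with it; the furniture and walls round the work are solid. World frame = base frame: x ahead of the robot, y to its left, z up, the work surface at z = 0. Lengths are in m, angles in rad, forces in N, time in s.
With the tool pointing down it reaches from about 0.375 to 0.75 m from the base axis. Payload 9 kg.
Tool frame: the origin (TCP) lies on the centre line of the jaws, within the pads' length; the fingertips stand 19 mm ahead of it and the grasp point (between the pads) is the TCP; z points along the fingers, y is the line along which they close (so a half turn about z gives the same grasp; the last joint's range is limited). The gripper opens to 85 mm and grips with 20 to 120 N. Pads are 22 mm wide; open, the fingers measure 114 mm over their backs; the gripper's body (76 mm by 85 mm) begins 54 mm behind the grasp point. The pads swing forward as they close: fully open they stand 13 mm farther back than shut.
Start: joints at [0.941, 0.104, 0.097, 1.564, 0, 1.353], TCP at [0.24, 0.55, 0.25] pointing down, gripper open.
Joint ranges: [-2.99, 2.99], [-0.84, 1.86], [-1.1, 1.16], [-1.84, 2.11], [-1.51, 1.56], [-3.14, 3.14]. Speed limits (rad/s): [2.22, 2.22, 2.57, 3.14, 3.14, 3.14].

## Interface

Orientations are given as a unit quaternion [w, x, y, z].
In Python, from bench import * gives the robot as it stands.
- The arm moves only by the tool apply_moves, never from a script. Its argument "rows" is a list of rows, each a list of 3 entries, a list of its own where there are three numbers: the shift along the world's x, y, z in mm, then the turn about the world's z in rad, then the finger opening in mm, from 0 to 85.4. In form: [[[x, y, z], turn, fingers], ...]. A call has 1 to 5 rows; each row is the pose to reach, as a shift and turn from the pose commanded when the call began; what a row does not reach only later rows make up. A row lasts 1/10 s, in which the tool goes at most 50 mm and 8.59 degrees, less where a joint would pass 70% of its speed; a pose out of reach is approached as far as the arm can. A call with a gripper value outside its range is refused whole. The fingers move at their own pace and stop on an object; "force" is the grip in N (left out, the last holds). Time passes only in rows, so rows that repeat a pose let the fingers close. It gives the time, the measured TCP pose, the force, the opening and the grip force at its end, in the units of the state.
- sense(): the state, without advancing time (a new reading comes with each control period).
- grab_frame(name): name is "scene" or "side" or "wrist"; returns (picture, depth): 420x560x3 uint8, blue, green, red; 420x560 float32, m along the optical axis (not along the pixel's ray), 0 where there is no reading.
- get_calibration(name): a dict with "fovy" (degrees; the focal length in pixels is half the picture's height over the tangent of half this angle, whatever the lens; pixels are square), "cx", "cy" (the principal point, pixels), "eye" and "attitude" of the camera in the world. Camera axes: x right, y down, z forward; pixel columns grow to the right and rows downward; lengths in m; the calibration is good to about 2 mm. A picture is of the moment at which its call begins: read the wrist's pose just before it. get_calibration takes no time and is no camera call; for the wrist camera it gives the pose at the moment of the call.
- job_done(): hands the job in; it is judged then, once.
Trained networks look in the newest picture that a camera, given by its name, has taken for a name from the list of things; names that differ only in an ending like _2 or _b are one class to them, and where a whole thing is asked for, a point or a joint stands for the part that bears it (a point fixed in the world has none). Each returns a list of dicts, best first, with "confidence" (0 to 1); they miss things now and then, are a little off and sometimes report something else, mostly with a low value. They report only what shows in the picture. A call takes as long as a camera call.
- trace(camera, thing): "mask" (420x560 bool, what is visible of it) and "position" ([row, column] in pixels, amid what is visible of it).
The state is a dict: "time_s": time; "joints": joint angles; "qvel": joint speeds; "joint_efforts": joint torques, N m; "tool_pos": TCP position; "tool_rot": TCP orientation; "wrist_force": force on the tool from outside, world axes, zero at the start; "torque": the same for the moment, N m; "finger_gap": opening from 0.0 (shut) to 1.0 (fully open); "grasp_force": force on a finger pad.
Only numpy, scipy, OpenCV 4.12 (cv2) and the standard library are available. Lean on these libraries where they do the work, as an engineer would, in place of code of your own. Each camera call takes 0.05 s, during which the arm holds its last target. There are 200 camera calls.

## Task

On each of the two aluminium filter blocks a white ceramic disc lies beside its recess: with the fingertips, gently push each disc across the deck until it drops over the rim into the recess of its block and lies flat on the recess floor. Only push and press the discs, do not pick them up or tip them over or push them off a block, and leave the other things on the bench where they are.

Things in the scene. Friction and masses are not known exactly. Their poses are not given: they have to be found in the camera images.
- block_large: aluminium block with the larger recess, fixed to the bench, 136 (x) x 96 (y) x 26 (z) mm, origin at the centre of its underside, z up. A round flat-bottomed recess, 54 mm across, 8 mm deep, is centred at x = +30 mm, y = 0 in its flat top deck; the -x end of the deck is plain and carries the disc. Two coaxial sockets stick 13 mm out of the +x end face, below the deck.
- block_large_seat (a point): centre of the floor of the recess in the block with the larger recess, 18 mm above the bench, 8 mm below the deck
- disc_large: the larger white ceramic disc, 50 mm across, 12 mm thick, about 106 g, loose, origin at the centre of its underside, z along its axis. It starts flat on the deck of the block with the larger recess. The recess is 4 mm wider than the disc; seated, the disc stands 4 mm proud of the deck. On entering it tilts, leading edge down, until its trailing edge clears the rim.
- block_small: aluminium block with the smaller recess, fixed to the bench, 136 (x) x 96 (y) x 26 (z) mm, origin at the centre of its underside, z up. A round flat-bottomed recess, 40 mm across, 8 mm deep, is centred at x = +30 mm, y = 0 in its flat top deck; the -x end of the deck is plain and carries the disc. Two coaxial sockets stick 13 mm out of the +x end face, below the deck.
- block_small_seat (a point): centre of the floor of the recess in the block with the smaller recess, 18 mm above the bench, 8 mm below the deck
- disc_small: the smaller white ceramic disc, 36 mm across, 12 mm thick, about 55 g, loose, origin at the centre of its underside, z along its axis. It starts flat on the deck of the block with the smaller recess. The recess is 4 mm wider than the disc; seated, the disc stands 4 mm proud of the deck. On entering it tilts, leading edge down, until its trailing edge clears the rim.
- adapter_0: bystander, to be left alone: small silver coaxial adapter, a stepped barrel 18x34x18 mm lying down; origin at the centre of its underside
- cal_standard_1: bystander, to be left alone: small stepped round calibration standard, 21 mm across, 30 mm high, standing; origin at the centre of its underside
- tweezers_a: bystander, to be left alone: steel tweezers 15x125x10 mm lying flat; origin at the centre of its underside
- hex_key_set: bystander, to be left alone: folding hex key set 24x90x18 mm lying flat; origin at the centre of its underside
- tape_roll: bystander, to be left alone: roll of tape 91 mm across, 24 mm high, lying flat; origin at the centre of its underside
- solder_reel: bystander, to be left alone: reel of solder 56 mm across, 50 mm high, standing; origin at the centre of its underside

How it is judged:
At the end, for the whole second after the job is handed in: Each disc lies in the recess of its own block: within 4.5 mm of the recess's centre, its underside within 2 mm of the recess floor, tilted less than 0.06 rad, and at rest (horizontal distance between disc_large and block_large_seat below 0.0045 m and z of disc_large in the frame of block_large_seat below 0.002 m and angle between each of disc_large, disc_small's own z axis and vertical below 0.06 rad and linear speed of each of disc_large, disc_small below 0.01 m/s and horizontal distance between disc_small and block_small_seat below 0.0045 m and z of disc_small in the frame of block_small_seat below 0.002 m); the robot touches nothing.
It fails at once if a disc is lifted more than 8 mm off the deck (z of disc_large in the frame of block_large above 0.034 m or z of disc_small in the frame of block_small above 0.034 m).
It fails at once if a disc is tipped up by more than 35 degrees (angle between any of disc_large, disc_small's own z axis and vertical above 0.61 rad).
It fails at once if a disc falls off its block (z of disc_large in the frame of block_large below 0.01 m or z of disc_small in the frame of block_small below 0.01 m).
It fails at once if the fingers push or press a disc with more than 60 N (contact force between the fingers and disc_large above 60 N or contact force between the fingers and disc_small above 60 N).
It fails at once if a bystander is moved more than 15 mm (distance of any of adapter_0, cal_standard_1, tweezers_a, hex_key_set, tape_roll, solder_reel from where it was at the start of the episode above 0.015 m).
It also fails if it takes over 45 s, if anything falls off the work surface, if the arm or the gripper's body presses on something with over 40 N, if the wrist force passes 120 N, or if a joint passes its speed limit or range.

## Working session

There is one attempt and no reset: what is moved stays moved. The work goes in short steps, Python scripts to look and compute and a tool call to move; the robot and the scene stay as the last step left them, time stands still between calls to the robot, and variables do not carry over. Pictures are saved under pics/ and viewed, at most 10 in all, crops included, and the job is handed in when it is done.

Besides the shell and the picture viewer there is one more tool, called after "Request:" as name(argument=value, ...), one argument or row to a line, values as JSON. apply_moves: Moves the arm, as the interface text tells. Its arguments: {"type":"object","properties":{"rows":{"type":"array"},"force":{"type":"number"}},"required":["rows"]}

```bash
mkdir -p pics; cat > h.py <<'E'
from bench import *
import numpy as np, cv2
from scipy.spatial.transform import Rotation as R
def cal(n):
    c=get_calibration(n); f=210/np.tan(np.radians(c["fovy"])/2)
    a=np.array(c["attitude"],float)
    M=a if a.shape==(3,3) else R.from_quat(np.r_[a[1:],a[0]]).as_matrix()
    return f,c["cx"],c["cy"],np.array(c["eye"]),M
def cloud(C,d):
    f,cx,cy,e,M=C
    v,u=np.mgrid[:420,:560]
    P=np.stack([(u-cx)/f*d,(v-cy)/f*d,d],-1)
    return P@M.T+e
def proj(C,p):
    f,cx,cy,e,M=C
    q=(np.array(p)-e)@M
    return np.stack([q[...,0]/q[...,2]*f+cx,q[...,1]/q[...,2]*f+cy],-1)
E
python3 - <<'E'
from h import *
s=sense(); print(s)
ims=[]
for n in ["scene","side"]:
    C=cal(n); im,d=grab_frame(n); ims.append(im); P=cloud(C,d)
    print(n,get_calibration(n))
    for t in ["block_large","block_small","disc_large","disc_small"]:
        for r in trace(n,t)[:2]:
            m=r["mask"]&(d>0); p=P[m]
            print(t,round(r["confidence"],2),r["position"],m.sum(),np.median(p,0).round(4),np.percentile(p[:,2],[5,95]).round(4))
cv2.imwrite("pics/a.png",ims[0]);cv2.imwrite("pics/b.png",ims[1])
E
```

```text
{'time_s': 0.0, 'joints': array([9.41293900e-01, 1.04686378e-01, 9.64805347e-02, 1.56389185e+00,
       2.79882139e-05, 1.35309133e+00]), 'qvel': array([ 0.00106014, -0.00044388,  0.00111959,  0.00216036, -0.00068424,
        0.00070911]), 'joint_efforts': array([-7.15432107e-04, -5.56929159e+01,  5.03650117e+01,  1.66242704e-02,
       -3.28870274e-04, -2.85738844e-05]), 'tool_pos': array([0.23996112, 0.54960087, 0.24953607]), 'tool_rot': array([-2.80218467e-04,  2.04446941e-01,  9.78877431e-01, -5.87417215e-04]), 'wrist_force': array([ 0.48763081, -0.64055497,  0.05455104]), 'torque': array([ 0.01595458, -0.04423347,  0.01548272]), 'grasp_force': 0.0, 'finger_gap': 0.9989028357429053}
scene {'fovy': 50.42877697019559, 'cx': 277.14995838997845, 'cy': 204.9344215193616, 'eye': array([-0.18935723, -0.52630063,  0.61262897]), 'attitude': array([-0.4245576 ,  0.77679566, -0.40263407,  0.23286294])}
block_large 0.66 [232.3, 289.4] 1902 [ 0.5071 -0.086   0.0245] [0.0014 0.0282]
block_small 0.57 [197.3, 235.2] 1440 [0.5589 0.0999 0.0252] [0.0025 0.0279]
disc_large 0.68 [229.6, 304.7] 274 [ 0.5259 -0.1296  0.0381] [0.0316 0.0399]
disc_large 0.54 [198.0, 238.2] 1360 [0.5589 0.0997 0.0252] [0.0043 0.0279]
side {'fovy': 56.16233178938733, 'cx': 279.843885319634, 'cy': 211.08604714011986, 'eye': array([0.64490506, 0.64156263, 0.86052989]), 'attitude': array([-0.02603832,  0.08091399,  0.9388803 , -0.33358465])}
block_large 0.87 [199.8, 277.8] 1232 [ 0.534  -0.0641  0.0254] [0.0102 0.0287]
block_small 0.81 [262.4, 273.0] 1991 [0.5812 0.1251 0.0258] [0.0078 0.0289]
disc_large 0.71 [182.1, 274.4] 208 [ 0.5344 -0.1212  0.0383] [0.0304 0.041 ]
disc_small 0.67 [259.9, 288.1] 157 [0.5452 0.1344 0.038 ] [0.0316 0.0405]
```

View pics/a.png

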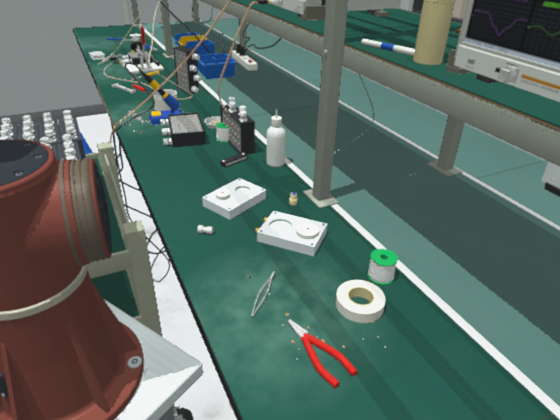

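View pics/b.png

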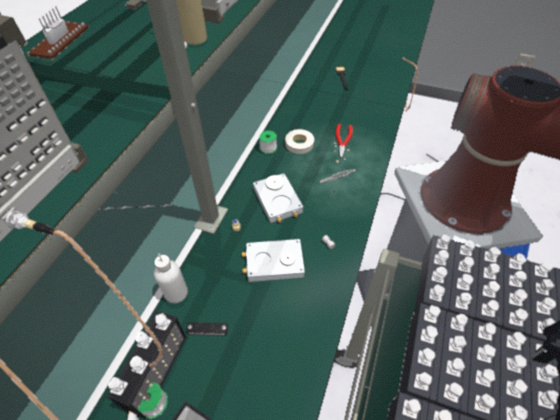

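The scene view shows the large block at about (290,232) with its disc at (305,230), and the small block at (235,197). The side view shows the small disc at (288,260) and the large disc at (274,182). The bystanders stand clear of both blocks. Next I'll get a top view with the wrist camera.

Request:
apply_moves(
  rows=[
    [[25,-45,8],0,40],
    [[50,-90,16],0,30],
    [[75,-135,24],0,25],
    [[100,-180,32],0,25],
    [[125,-225,40],0,25],
  ],
)

```text
time_s: 1.0
tool_pos: [0.3606, 0.3322, 0.2892]
tool_rot: [0.0, 0.204, 0.979, 0.0]
wrist_force: [1.6, 0.2, 0.7]
finger_gap: 0.291
grasp_force: 0.0
```

Request:
apply_moves(
  rows=[
    [[25,-45,8],0,25],
    [[50,-90,16],0,25],
    [[75,-135,24],0,25],
    [[100,-180,32],0,25],
    [[125,-225,40],0,25],
  ],
)

```text
time_s: 1.5
tool_pos: [0.4807, 0.116, 0.3277]
tool_rot: [0.0, 0.204, 0.979, 0.0]
wrist_force: [1.1, 2.0, -0.4]
finger_gap: 0.29
grasp_force: 0.0
```

```bash
python3 - <<'E'
from h import *
s=sense(); print(s["time_s"],s["tool_pos"],s["joints"].round(2),s["finger_gap"],s["wrist_force"])
n="wrist"
C=cal(n); im,d=grab_frame(n); P=cloud(C,d); print(C)
cv2.imwrite("pics/w1.png",im); np.savez("w1.npz",im=im,d=d,P=P)
for t in ["block_large","block_small","disc_large","disc_small"]:
    for r in trace(n,t)[:2]:
        m=r["mask"]&(d>0); p=P[m]
        print(t,round(r["confidence"],2),r["position"],m.sum(),np.median(p,0).round(4),np.percentile(p[:,2],[5,95]).round(4))
E
```

```text
1.5 [0.48073271 0.11599516 0.32771772] [-0.03 -0.18 -0.04  1.71  0.    0.38] 0.28992002975354025 [ 1.08349533  1.96882924 -0.42051681]
(np.float64(299.98422322232307), 278.99727696518056, 213.62395581403504, array([0.40912517, 0.14630524, 0.45085164]), array([[ 0.39973774,  0.87197746,  0.28260405],
       [ 0.91662879, -0.38066298, -0.12201376],
       [ 0.00118365,  0.30781651, -0.951445  ]]))
block_large 0.71 [245.8, 183.6] 4398 [ 0.5257 -0.0711  0.0251] [0.0158 0.0267]
block_small 0.8 [227.6, 301.1] 4972 [0.5685 0.1147 0.0255] [0.0167 0.027 ]
block_small 0.52 [147.0, 243.5] 217 [0.4246 0.0846 0.0157] [0.0124 0.0184]
disc_large 0.8 [267.0, 148.9] 841 [ 0.5309 -0.1242  0.0374] [0.0295 0.0388]
disc_small 0.9 [210.9, 303.5] 504 [0.5404 0.1299 0.0375] [0.03   0.0389]
disc_small 0.32 [148.9, 245.2] 286 [0.425  0.0832 0.0151] [0.0014 0.0182]
```

View pics/w1.png

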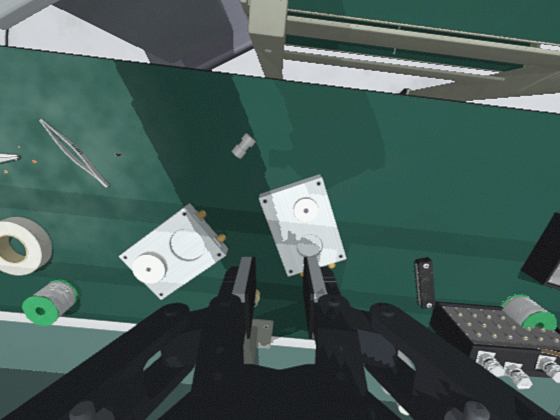

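The wrist view shows the large block at (185,246), with its disc at (149,267) and recess at (186,243). The small block is at (302,225), with its disc at (306,211) and recess at (309,246). Neither disc is hidden. I'll now fit the poses.

```bash
cat > fit.py <<'E'
from h import *
from scipy.optimize import least_squares
def circ(xy,r):
    # fit fixed-radius circle to hull boundary
    h=cv2.convexHull((xy*1e4).astype(np.float32))[:,0]/1e4
    q=least_squares(lambda c:np.hypot(*(h-c).T)-r,h.mean(0),loss="soft_l1",f_scale=.001)
    return q.x, np.abs(q.fun).mean()
def discs(P,d,n,which):
    for t,r,c in which:
        rr=trace(n,t); 
        best=[x for x in rr if x["confidence"]>.4 and abs(np.median(P[x["mask"]&(d>0)],0)[2]-.0375)<.008]
        if not best: print(t,"none"); continue
        m=cv2.dilate(best[0]["mask"].astype(np.uint8),np.ones((7,7)))>0
        p=P[m&(d>0)]; zc=np.median(p[p[:,2]>.028][:,2]); k=p[abs(p[:,2]-zc)<.004]
        A=np.c_[k[:,:2]-k[:,:2].mean(0),np.ones(len(k))]; g=np.linalg.lstsq(A,k[:,2],rcond=None)[0]
        print(t,"top",zc.round(4),"tilt",g[:2].round(3),"circle",*circ(k[:,:2],r),"n",len(k))
W=[("disc_large",.025,0),("disc_small",.018,0)]
E
python3 - <<'E'
from fit import *
n="wrist"; C=cal(n); im,d=grab_frame(n); P=cloud(C,d)
discs(P,d,n,W)
for t,dc in [("block_large",(.531,-.124)),("block_small",(.5404,.13))]:
    r=trace(n,t)[0]; m=cv2.dilate(r["mask"].astype(np.uint8),np.ones((5,5)))>0
    p=P[m&(d>0)]; k=p[(p[:,2]>.023)&(p[:,2]<.042)][:,:2]
    k=k[np.hypot(*(k-np.median(k,0)).T)<.09]
    c,sz,a=cv2.minAreaRect((k*1e3).astype(np.float32)); c=np.array(c)/1e3
    a=np.radians(a if sz[0]>sz[1] else a+90); u=np.array([np.cos(a),np.sin(a)])
    if u@(c-dc)<0:u=-u
    print(t,"c",c,sz,"heading",np.degrees(np.arctan2(u[1],u[0])),"seat",c+.03*u)
    q=p[(p[:,2]<.0215)&(p[:,2]>.0155)]; 
    w=np.hypot(*(q[:,:2]-c-.03*u).T)<.03; print("floor",q[w].mean(0),w.sum(),circ(q[w][:,:2],.027 if "large" in t else .02))
for t in ["adapter_0","cal_standard_1","tweezers_a","hex_key_set","tape_roll","solder_reel"]:
    for r in trace(n,t)[:1]:print(t,round(r["confidence"],2),np.median(P[r["mask"]&(d>0)],0).round(3))
E
```

```text
disc_large top 0.0374 tilt [ 0.006 -0.013] circle [ 0.53275231 -0.12772047] 0.00035049124163177413 n 771
disc_small top 0.0377 tilt [0.021 0.001] circle [0.54192339 0.12995629] 0.0004627977299990761 n 464
block_large c [ 0.53136774 -0.08981799] (96.3487319946289, 137.67529296875) heading 102.23096942901611 seat [ 0.52501214 -0.06049894]
floor [ 0.52613169 -0.06282435  0.01771885] 822 (array([ 0.52608167, -0.06212306]), np.float64(0.0010709288194536962))
block_small c [0.57248077 0.11543193] (96.11946105957031, 136.5599822998047) heading -4.85369873046876 seat [0.60237319 0.11289358]
floor [0.60411652 0.11291745 0.01778614] 436 (array([0.60386188, 0.11252518]), np.float64(0.0011892615184997076))
adapter_0 0.5 [0.425 0.084 0.015]
tweezers_a 0.94 [ 0.34  -0.148  0.005]
hex_key_set 0.75 [0.744 0.263 0.015]
tape_roll 0.73 [ 0.428 -0.291  0.022]
solder_reel 0.76 [ 0.521 -0.298  0.044]
```

Request:
apply_moves(
  rows=[
    [[13,41,-48],0.136,20],
    [[13,41,-96],0.136,20],
    [[13,41,-144],0.136,20],
    [[13,41,-192],0.136,20],
    [[13,41,-230],0.136,20],
  ],
)

```text
time_s: 2.8
tool_pos: [0.4922, 0.1591, 0.0945]
tool_rot: [-0.001, 0.137, 0.991, -0.0]
wrist_force: [0.4, 0.5, -0.8]
finger_gap: 0.233
grasp_force: 0.0
```

Request:
apply_moves(
  rows=[
    [[0,0,0],0,20],
    [[0,0,0],0,20],
  ],
)

```text
time_s: 3.0
tool_pos: [0.493, 0.159, 0.098]
tool_rot: [-0.0, 0.137, 0.991, -0.0]
wrist_force: [0.7, -0.1, 0.7]
finger_gap: 0.229
grasp_force: 0.0
```

```bash
python3 - <<'E'
from fit import *
s=sense(); print(s["time_s"],s["tool_pos"],s["tool_rot"].round(3),s["finger_gap"]*85.4,s["wrist_force"])
n="wrist"; C=cal(n); im,d=grab_frame(n); P=cloud(C,d)
discs(P,d,n,W[1:])
T=s["tool_pos"]; Rt=R.from_quat(np.r_[s["tool_rot"][1:],s["tool_rot"][0]]).as_matrix()
Q=(P-T)@Rt   # tool frame
m=(d>0)&(abs(Q[...,1])<.04)&(abs(Q[...,0])<.016)&(Q[...,2]>-.03)&(Q[...,2]<.035)
print(m.sum())
for lo,hi in [(-.03,-.01),(-.01,.01),(.01,.015),(.015,.02),(.02,.03)]:
    k=Q[m&(Q[...,2]>=lo)&(Q[...,2]<hi)]
    if len(k):print(lo,len(k),np.percentile(k,[2,98],0).round(4).tolist())
cv2.imwrite("pics/w2.png",im)
E
```

```text
3.0 [0.49296401 0.15896265 0.0979958 ] [-0.     0.137  0.991 -0.   ] 19.597818705913706 [ 0.67629881 -0.12777447  0.68487001]
disc_small top 0.0377 tilt [ 0.021 -0.016] circle [0.54152538 0.12988913] 0.0003776725941524931 n 962
4566
-0.03 2842 [[-0.0092, -0.0347, -0.0298], [0.0129, 0.0342, -0.0106]]
-0.01 1459 [[-0.0087, -0.024, -0.0097], [0.0107, 0.0218, 0.0092]]
0.01 238 [[-0.0104, -0.0226, 0.0101], [0.0107, 0.0203, 0.0148]]
0.015 27 [[0.004, -0.0165, 0.0151], [0.01, 0.0126, 0.017]]
```

View pics/w2.png

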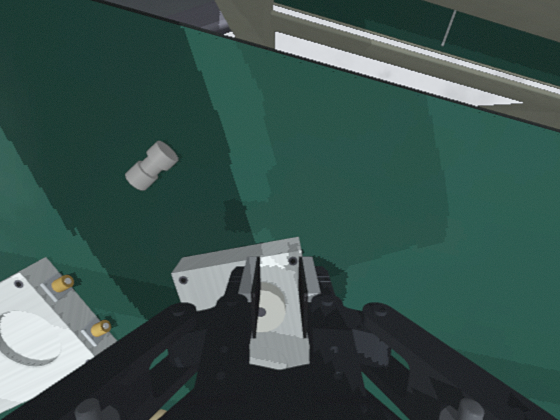

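The disc shows between the fingers at (268,305), and the block lies below. The commanded pose stopped about 20 mm short, so I'll correct that, then descend behind the disc.

Request:
apply_moves(
  rows=[
    [[10,-18,0],0,20],
    [[10,-18,-25],0,20],
    [[10,-18,-48],0,20],
    [[10,-18,-51],0,20],
    [[10,-18,-51],0,20],
  ],
)

```text
time_s: 3.6
tool_pos: [0.504, 0.141, 0.0478]
tool_rot: [0.001, 0.137, 0.991, 0.0]
wrist_force: [-0.8, 0.7, 0.6]
finger_gap: 0.238
grasp_force: 0.0
```

```bash
python3 - <<'E'
from fit import *
s=sense(); print(s["time_s"],s["tool_pos"],s["tool_rot"].round(3),s["finger_gap"]*85.4,s["wrist_force"])
n="wrist"; C=cal(n); im,d=grab_frame(n); P=cloud(C,d)
discs(P,d,n,W[1:])
E
```

```text
3.6 [0.50400039 0.14100977 0.04783526] [0.001 0.137 0.991 0.   ] 20.354216332264087 [-0.75269801  0.7357165   0.60888323]
disc_small top 0.0377 tilt [ 0.021 -0.005] circle [0.54161039 0.13001219] 0.000521447090289591 n 2618
```

Request:
apply_moves(
  rows=[
    [[7,-2,0],0,20],
    [[13,-3.6,0],0,20],
    [[19,-5.3,0],0,20],
    [[25,-7,0],0,20],
    [[31,-8.7,0],0,20],
  ],
)

```text
time_s: 4.2
tool_pos: [0.5346, 0.1321, 0.0461]
tool_rot: [-0.0, 0.137, 0.991, 0.0]
wrist_force: [-0.8, 0.3, 1.4]
finger_gap: 0.234
grasp_force: 0.5
```

```bash
python3 - <<'E'
from fit import *
s=sense(); print(s["time_s"],s["tool_pos"],s["tool_rot"].round(3),s["finger_gap"]*85.4,s["wrist_force"])
n="wrist"; C=cal(n); im,d=grab_frame(n); P=cloud(C,d)
discs(P,d,n,W[1:])
E
```

```text
4.2 [0.53463674 0.13210536 0.04608501] [-0.     0.137  0.991  0.   ] 20.024042081298894 [-0.8448786   0.2921662   1.36131873]
disc_small top 0.0376 tilt [ 0.02  -0.003] circle [0.55923818 0.12395229] 0.0016444036950315928 n 2513
```

Request:
apply_moves(
  rows=[
    [[6,-1.7,0],0,20],
    [[12,-3.4,0],0,20],
    [[18,-5.1,0],0,20],
    [[23,-6.5,0],0,20],
    [[28,-8,0],0,20],
  ],
)

```text
time_s: 4.8
tool_pos: [0.5626, 0.1241, 0.0461]
tool_rot: [-0.0, 0.137, 0.991, 0.0]
wrist_force: [0.6, -0.1, 0.7]
finger_gap: 0.234
grasp_force: 0.2
```

```bash
python3 - <<'E'
from fit import *
s=sense(); print(s["time_s"],s["tool_pos"],s["tool_rot"].round(3),s["finger_gap"]*85.4,s["wrist_force"])
n="wrist"; C=cal(n); im,d=grab_frame(n); P=cloud(C,d)
discs(P,d,n,W[1:])
n="side"; C=cal(n); im,d=grab_frame(n); P=cloud(C,d)
discs(P,d,n,W[1:])
E
```

```text
4.8 [0.56255865 0.1241299  0.04606771] [-0.     0.137  0.991  0.   ] 19.96373296003443 [ 0.63499096 -0.12268516  0.68458967]
disc_small top 0.0376 tilt [ 0.008 -0.002] circle [0.58725856 0.11603913] 0.0018346553880864943 n 2514
disc_small none
```

Request:
apply_moves(
  rows=[
    [[3,-0.9,0],0,20],
    [[6,-1.7,0],0,20],
    [[9,-2.6,0],0,20],
    [[11,-3.1,0],0,20],
    [[13,-3.7,0],0,20],
  ],
)

```text
time_s: 5.5
tool_pos: [0.5753, 0.1205, 0.0461]
tool_rot: [0.0, 0.137, 0.991, 0.0]
wrist_force: [0.4, -0.3, 0.3]
finger_gap: 0.235
grasp_force: 0.1
```

```bash
python3 - <<'E'
from fit import *
s=sense(); print(s["time_s"],s["tool_pos"],s["tool_rot"].round(3),s["finger_gap"]*85.4,s["wrist_force"])
n="wrist"; C=cal(n); im,d=grab_frame(n); P=cloud(C,d)
for r in trace(n,"disc_small")[:2]:
    p=P[r["mask"]&(d>0)]; print(r["confidence"],np.percentile(p,[2,25,50,75,98],0).round(4).tolist())
discs(P,d,n,W[1:])
cv2.imwrite("pics/w3.png",im)
E
```

```text
5.5 [0.5753128  0.12053115 0.04608493] [0.    0.137 0.991 0.   ] 20.06703088276922 [ 0.42425054 -0.25176257  0.27670344]
0.67 [[0.5829, 0.1003, 0.0278], [0.5869, 0.1085, 0.0316], [0.5954, 0.1138, 0.0339], [0.6055, 0.119, 0.0359], [0.6163, 0.1248, 0.0381]]
disc_small top 0.0344 tilt [-0.137  0.012] circle [0.59825796 0.11325917] 0.0019401527439542928 n 1997
```

View pics/w3.png

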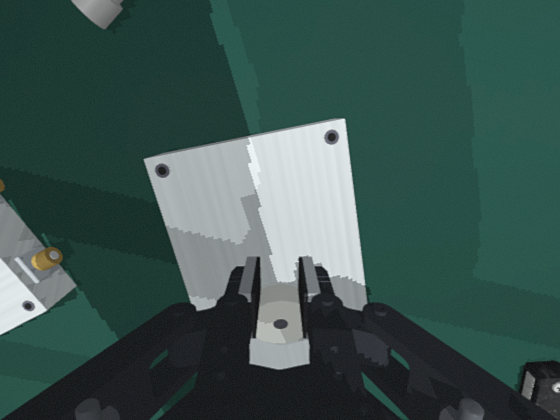

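The disc at (280,322) is tipped slightly leading edge down, and its trailing edge is still on the rim. A few more millimetres should seat it.

Request:
apply_moves(
  rows=[
    [[1.5,-0.4,0],0,20],
    [[3,-0.9,0],0,20],
    [[4,-1.1,0],0,20],
    [[4,-1.1,0],0,20],
  ],
)

```text
time_s: 6.05
tool_pos: [0.5791, 0.1195, 0.0461]
tool_rot: [-0.0, 0.137, 0.991, 0.0]
wrist_force: [-0.1, 0.5, -0.5]
finger_gap: 0.23
grasp_force: 0.3
```

```bash
cat > chk.py <<'E'
from fit import *
import sys
t=sys.argv[1]
s=sense(); print(s["time_s"],s["tool_pos"],s["finger_gap"]*85.4,s["wrist_force"])
n="wrist"; C=cal(n); im,d=grab_frame(n); P=cloud(C,d)
for r in trace(n,t)[:1]:
    p=P[r["mask"]&(d>0)]; print(r["confidence"],np.percentile(p,[2,25,50,75,98],0).round(4).tolist())
discs(P,d,n,[w for w in W if w[0]==t])
E
python3 chk.py disc_small
```

```text
6.05 [0.57914525 0.11948012 0.04611526] 19.646216530655984 [-0.11068433  0.50624387 -0.47961233]
0.74 [[0.5858, 0.099, 0.0197], [0.5913, 0.107, 0.029], [0.6003, 0.1124, 0.0295], [0.6095, 0.1178, 0.0299], [0.619, 0.1239, 0.0308]]
disc_small top 0.0298 tilt [0.005 0.001] circle [0.60777163 0.10995988] 0.0026450335168502173 n 2349
```

Seated: its top is at 30 mm and level. On to the large disc.

Request:
apply_moves(
  rows=[
    [[-3,1,2],0,20],
    [[-3,1,30],0,20],
    [[-3,1,64],0,20],
    [[-8,-25,64],-0.149,28],
    [[-12,-55,64],-0.298,28],
  ],
)

```text
time_s: 6.7
tool_pos: [0.5677, 0.0646, 0.1118]
tool_rot: [0.001, 0.285, 0.959, 0.0]
wrist_force: [0.4, -0.0, -0.7]
finger_gap: 0.33
grasp_force: 0.0
```

Request:
apply_moves(
  rows=[
    [[-4,-35,0],-0.149,28],
    [[-8,-70,0],-0.298,28],
    [[-12,-105,0],-0.447,28],
    [[-16,-140,0],-0.596,28],
    [[-20,-175,0],-0.745,28],
  ],
)

```text
time_s: 7.2
tool_pos: [0.5467, -0.1118, 0.1104]
tool_rot: [0.0, 0.615, 0.788, 0.0]
wrist_force: [-0.1, -0.9, 0.2]
finger_gap: 0.327
grasp_force: 0.0
```

Request:
apply_moves(
  rows=[
    [[-5,-30,0],-0.147,28],
    [[-9,-62,0],-0.147,28],
    [[-9,-62,0],-0.147,28],
  ],
)

```text
time_s: 7.5
tool_pos: [0.5376, -0.1758, 0.1104]
tool_rot: [0.001, 0.67, 0.742, -0.0]
wrist_force: [0.0, 1.3, 0.4]
finger_gap: 0.327
grasp_force: 0.0
```

```bash
python3 chk.py disc_large; python3 - <<'E'
from fit import *
s=sense(); print(s["tool_rot"].round(3), np.degrees(2*np.arctan2(s["tool_rot"][2],s["tool_rot"][1]))+90-360)
n="side"; C=cal(n); im,d=grab_frame(n); P=cloud(C,d); discs(P,d,n,W)
cv2.imwrite("pics/s2.png",cv2.resize(im[130:330,180:400],None,fx=3,fy=3))
E
```

```text
7.5 [ 0.53764931 -0.17582248  0.11039363] 27.888839990137086 [0.02580267 1.33332307 0.3797969 ]
0.56 [[0.5105, -0.1494, 0.0359], [0.5226, -0.1365, 0.0371], [0.5326, -0.1262, 0.0375], [0.5425, -0.1164, 0.038], [0.5548, -0.1048, 0.0389]]
disc_large top 0.0375 tilt [-0. -0.] circle [ 0.53275781 -0.1272893 ] 0.0003315783725375527 n 4512
[-0.     0.669  0.743  0.   ] -173.9804031381853
disc_large top 0.0377 tilt [-0.004 -0.016] circle [ 0.53469076 -0.12577927] 0.0008050721323106119 n 189
disc_small top 0.0301 tilt [ 0.019 -0.007] circle [0.60531045 0.12219287] 0.009305177744992519 n 233
```

View pics/s2.png

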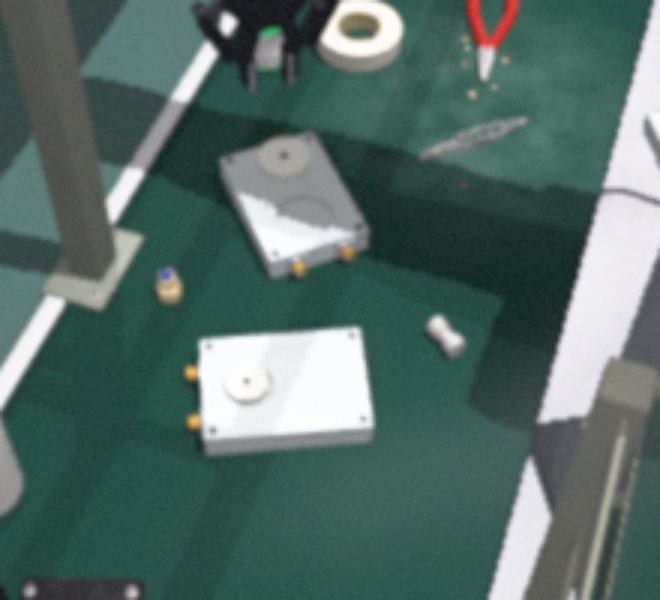

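The small disc is in its recess at (247,382), and the gripper is lined up behind the large disc at (284,155). I'll descend and push.

Request:
apply_moves(
  rows=[
    [[0,0,-35],0,28],
    [[0,0,-60],0,28],
    [[0,0,-64],0,28],
    [[0,0,-64],0,28],
  ],
)

```text
time_s: 8.2
tool_pos: [0.5377, -0.1716, 0.0458]
tool_rot: [-0.001, 0.669, 0.744, -0.0]
wrist_force: [1.1, -0.2, 0.8]
finger_gap: 0.33
grasp_force: 0.0
```

Request:
apply_moves(
  rows=[
    [[-0.8,7,0],0,28],
    [[-1.5,14,0],0,28],
    [[-2.2,20,0],0,28],
    [[-2.8,26,0],0,28],
    [[-3.5,32,0],0,28],
  ],
)

```text
time_s: 8.7
tool_pos: [0.535, -0.1402, 0.0467]
tool_rot: [0.001, 0.669, 0.743, 0.0]
wrist_force: [0.2, -1.9, 1.5]
finger_gap: 0.328
grasp_force: 0.9
```

```bash
python3 chk.py disc_large
```

```text
8.7 [ 0.53495341 -0.14019963  0.04674998] 28.051268172093895 [ 0.16467765 -1.91796843  1.53072018]
0.9 [[0.5101, -0.1316, 0.0322], [0.5219, -0.1183, 0.0371], [0.5318, -0.1078, 0.0375], [0.5417, -0.0978, 0.0379], [0.5538, -0.0865, 0.0388]]
disc_large top 0.0375 tilt [ 0.001 -0.003] circle [ 0.53204722 -0.11029156] 0.00052873067799976 n 8396
```

Request:
apply_moves(
  rows=[
    [[-1,7,0],0,28],
    [[-1.9,14,0],0,28],
    [[-2.8,21,0],0,28],
    [[-3.7,28,0],0,28],
    [[-4.7,35,0],0,28],
  ],
)

```text
time_s: 9.35
tool_pos: [0.5298, -0.1048, 0.0461]
tool_rot: [-0.0, 0.669, 0.743, 0.0]
wrist_force: [0.4, -0.8, 0.5]
finger_gap: 0.327
grasp_force: 0.4
```

Request:
apply_moves(
  rows=[
    [[-0.3,2.5,0],0,28],
    [[-0.7,5,0],0,28],
    [[-1,7.5,0],0,28],
    [[-1.3,10,0],0,28],
    [[-1.3,10,0],0,28],
  ],
)

```text
time_s: 9.85
tool_pos: [0.5285, -0.0952, 0.046]
tool_rot: [-0.0, 0.669, 0.743, 0.0]
wrist_force: [-0.7, -0.7, 0.0]
finger_gap: 0.326
grasp_force: 0.0
```

```bash
python3 chk.py disc_large
```

```text
9.85 [ 0.52847117 -0.09521309  0.04599776] 27.820533378863875 [-0.66407415 -0.74895827  0.04583401]
0.8 [[0.503, -0.0842, 0.029], [0.5152, -0.0719, 0.0322], [0.5251, -0.0621, 0.0344], [0.5351, -0.0524, 0.0366], [0.5474, -0.0408, 0.0394]]
disc_large top 0.0345 tilt [ 0.015 -0.193] circle [ 0.52542921 -0.06408663] 0.0008198954759537115 n 7203
```

Tilted at the rim, as expected. A few more millimetres.

Request:
apply_moves(
  rows=[
    [[-0.1,1.5,0],0,28],
    [[-0.2,3,0],0,28],
    [[-0.3,4,0],0,28],
    [[-0.3,4,0],0,28],
  ],
)

```text
time_s: 10.4
tool_pos: [0.5283, -0.0914, 0.0461]
tool_rot: [0.0, 0.669, 0.743, 0.0]
wrist_force: [-0.3, -0.9, 0.0]
finger_gap: 0.327
grasp_force: 0.0
```

```bash
python3 chk.py disc_large
```

```text
10.4 [ 0.52828179 -0.09136545  0.04610581] 27.947128072220714 [-0.29867063 -0.87274116  0.01260036]
0.61 [[0.5033, -0.0826, 0.0252], [0.5152, -0.0693, 0.0291], [0.525, -0.0591, 0.0295], [0.5348, -0.049, 0.0299], [0.547, -0.0377, 0.0308]]
disc_large top 0.0295 tilt [-0.001  0.008] circle [ 0.52587934 -0.06276028] 0.0014060157904128125 n 7762
```

Seated and level. I'll back off, lift, and check both discs from above.

Request:
apply_moves(
  rows=[
    [[0,-4,3],0,28],
    [[0,-4,40],0,28],
    [[0,-4,88],0,28],
    [[-10,-4,136],0,28],
    [[-20,-4,184],0,28],
  ],
)

```text
time_s: 11.05
tool_pos: [0.5078, -0.0956, 0.2322]
tool_rot: [0.0, 0.669, 0.743, 0.0]
wrist_force: [0.8, -1.0, 0.7]
finger_gap: 0.33
grasp_force: 0.0
```

Request:
apply_moves(
  rows=[
    [[-10,10,30],0,28],
    [[-20,30,50],0,28],
    [[-20,30,50],0,28],
    [[-20,30,50],0,28],
  ],
)

```text
time_s: 11.45
tool_pos: [0.4886, -0.0658, 0.2803]
tool_rot: [0.001, 0.669, 0.743, 0.0]
wrist_force: [-0.0, 0.4, -0.3]
finger_gap: 0.327
grasp_force: 0.0
```

```bash
python3 - <<'E'
from fit import *
s=sense(); print(s["time_s"],s["tool_pos"],s["wrist_force"])
n="wrist"; C=cal(n); im,d=grab_frame(n); P=cloud(C,d)
for t,r,_ in W:
    for x in trace(n,t)[:1]:
        k=P[x["mask"]&(d>0)]; z=np.median(k[:,2]); k=k[abs(k[:,2]-z)<.003]
        print(t,x["confidence"],z,circ(k[:,:2],r))
cv2.imwrite("pics/w4.png",im)
E
```

```text
11.45 [ 0.48862293 -0.06577823  0.28032883] [-0.00405451  0.3514601  -0.34325076]
disc_large 0.63 0.029511265994980634 (array([ 0.52521222, -0.06080548]), np.float64(0.000654053009359522))
disc_small 0.74 0.029653956046207852 (array([0.60310687, 0.11151568]), np.float64(0.0005180440307592584))
```

View pics/w4.png

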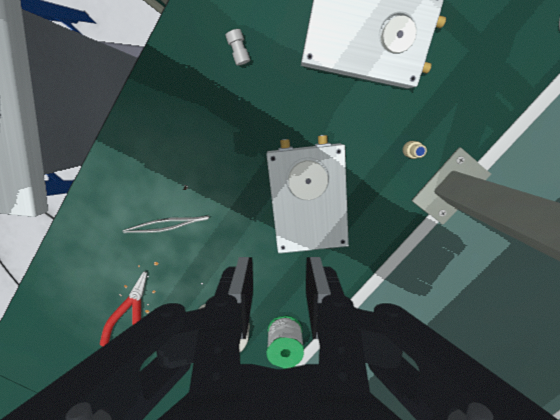

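The large disc at (308,180) and the small disc at (400,33) both lie flat in their recesses, and the bystanders are undisturbed.

```bash
python3 -c "
from bench import *
print(job_done())"
```

```text
the job is handed in; nothing more can be done
None
```

Both discs lie flat in their recesses, each measured within about 2 mm of centre with its top about 30 mm above the bench as expected, the bystanders appear undisturbed, and the job is handed in (no verdict was returned).

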